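# Refill the cap feeder

## Robot

A 6-joint arm with a two-finger parallel gripper is mounted at the origin on the work surface. World frame = base frame: x ahead of the robot, y to its left, z up, the work surface at z = 0. Lengths are in m, angles in rad, forces in N, time in s.
With the tool pointing down it reaches from about 0.375 to 0.9 m from the base axis. Payload 3.1 kg.
Tool frame: the origin (TCP) lies on the centre line of the jaws, within the pads' length; the fingertips stand 19 mm ahead of it and the grasp point (between the pads) is the TCP; z points along the fingers, y is the line along which they close (so a half turn about z gives the same grasp; the last joint's range is limited). The gripper opens to 85 mm and grips with 20 to 120 N. Pads are 22 mm wide; open, the fingers measure 114 mm over their backs; the gripper's body (76 mm by 85 mm) begins 54 mm behind the grasp point. The pads swing forward as they close: fully open they stand 13 mm farther back than shut.
Start: joints at [-1.308, 0.527, 1.433, -0, 1.181, -0.178], TCP at [0.267, -0.565, 0.25] pointing down, gripper open.
Joint ranges: [-3.08, 3.08], [-0.75, 2.2], [0.22, 2.44], [-1.43, 4.57], [0, 2.65], [-2.85, 2.85]. Speed limits (rad/s): [2.79, 2.79, 3.14, 3.14, 3.14, 3.14].

## Interface

Orientations are given as a unit quaternion [x, y, z, w].
In Python, from station import manip, cams, sign_off gives the robot as it stands.
- The arm moves only by the tool carry_out, never from a script. Its argument "targets" is a list that holds one entry, the list of rows, each a list of 7 numbers: the shift along the tool's x, y, z in cm, then the turn, a rotation vector about the tool's x, y, z in degrees, then the finger opening in cm, from 0 to 8.54. A call has 1 to 12 rows; each row is the pose to reach, as a shift and turn from the pose commanded when the call began, along the tool's axes at that moment; what a row does not reach only later rows make up. A row lasts 1/12 s, in which the tool goes at most 41.7 mm and 7.16 degrees, less where a joint would pass 70% of its speed; a pose out of reach is approached as far as the arm can. A call with a gripper value outside its range is refused whole. The fingers move at their own pace and stop on an object; "force" is the grip in N (left out, the last holds). Time passes only in rows, so rows that repeat a pose let the fingers close. It gives the time, the measured TCP pose, the force, the opening and the grip force at its end, in the units of the state.
- manip.sense(): the state, without advancing time (a new reading comes with each control period).
- cams.snapshot(name): name is "scene" or "top" or "wrist"; returns the picture (480x640x3 uint8, red, green, blue); there is no depth.
- cams.camera_info(name): a dict with "K" (3x3 intrinsics, pixels), "T" (4x4, takes a point from camera to world coordinates). Camera axes: x right, y down, z forward; pixel columns grow to the right and rows downward; lengths in m; the calibration is good to about 2 mm. A picture is of the moment at which its call begins: read the wrist's pose just before it. camera_info takes no time and is no camera call; for the wrist camera it gives the pose at the moment of the call.
- sign_off(): hands the job in; it is judged then, once.
The state is a dict: "t": time; "q": joint angles; "qd": joint speeds; "tau": joint torques, N m; "tcp_pos": TCP position; "tool_rot": TCP orientation; "force": force on the tool from outside, world axes, zero at the start; "ft_torque": the same for the moment, N m; "finger_gap": opening from 0.0 (shut) to 1.0 (fully open); "gripper_force": force on a finger pad.
Only numpy, scipy, OpenCV 4.12 (cv2) and the standard library are available. Lean on these libraries where they do the work, as an engineer would, in place of code of your own. Each camera call takes 0.05 s, during which the arm holds its last target. There are 200 camera calls.

## Task

Tip all six screw caps out of the scoop tray into the cap feeder's open hopper, then set the empty tray back down upright on the bench. Close the hopper's lid and press it, without forcing it, until it snaps fully shut, and leave the bottle, the timer and the mouse undisturbed.

Things in the scene. Friction and masses are not known exactly. Their poses are not given: they have to be found in the camera images.
- hopper: White cap feeder fixed to the bench. Origin under its centre at bench height; x points to the hinge side, front (-x) roughly to the robot. Base 190 x 220 x 30 (x, y, z); on it an open hopper 150 (x) x 200 (y) outside, walls 5 thick, rim 120 above the bench, mouth 140 x 190, a grey latch housing on its front wall. Inside, two panels slope from z 70 at the y walls to a trough at z 35.
- lid (a joint): Lid angle, rad: 0 = shut flat on the rim, grows as it opens; starts wide open (1.65 to 1.9, leaning back from the mouth). A stiff hinge on the far (+x) rim holds it at any angle. A tongue under the middle of its free edge meets a sprung roller on the front wall at about 0.1: from there it takes some 6 to 15 N at the press pad until about 0.04, then it snaps down to 0 and stays.
- lid_hinge (a point): On the lid's hinge line, at the middle of the far rim, 120 above the bench. Its axes turn with the lid: the aluminium lid plate, 6 thick, reaches 178 along -x and 102 to each side along y; its outer face (the top when shut) is 7 along +z. When shut, these axes are those of the hopper.
- lid_press (a point): Middle of the dark rubber press pad on the lid's outer face, 148 from the hinge line, 30 from the free edge; z axis points out of the outer face.
- tray: Loose metal scoop tray, 0.25 kg. Origin under its centre. Long axis y: floor 120 long, 4 thick, then at each end a lip sloping up 20 degrees, ending 98 from the centre, 16 high; both ends alike, parts pour over either. 110 wide (x), side walls 35 high, 190 long. Over its middle an arch (bar along x, 16 wide, 56 to 64 above the underside) carries a grip tab.
- tray_grip (a point): Middle of the tray's grip tab, 90 above the tray's underside. The tab is a plate 12 thick (x), 40 long (y), from 64 to 108 above the underside; pinch it across its thickness.
- cap1: White ribbed screw cap for sample tubes, a cylinder 30 across and 20 high, 12 g, one of six that stand loose in the tray. Origin at the centre of its underside.
- cap2: White ribbed screw cap for sample tubes, a cylinder 30 across and 20 high, 12 g, one of six that stand loose in the tray. Origin at the centre of its underside.
- cap3: White ribbed screw cap for sample tubes, a cylinder 30 across and 20 high, 12 g, one of six that stand loose in the tray. Origin at the centre of its underside.
- cap4: White ribbed screw cap for sample tubes, a cylinder 30 across and 20 high, 12 g, one of six that stand loose in the tray. Origin at the centre of its underside.
- cap5: White ribbed screw cap for sample tubes, a cylinder 30 across and 20 high, 12 g, one of six that stand loose in the tray. Origin at the centre of its underside.
- cap6: White ribbed screw cap for sample tubes, a cylinder 30 across and 20 high, 12 g, one of six that stand loose in the tray. Origin at the centre of its underside.
- bottle: Bystander: amber bottle, 52 across, 100 high, standing on the bench. Origin under its centre.
- timer: Bystander: black timer, 45 x 60 x 85, standing on the bench. Origin under its centre.
- mouse: Bystander: grey computer mouse, 100 x 60 x 32. Origin under its centre.
Not all that is in view belongs to the job. Of the things that look like the tray, take the one that is nearest to the robot's base at the start.

How it is judged:
On the way, in this order (a step that is already met when the one before it is completed fails the run):
1. the tray is tipped over the hopper (angle between tray's own z axis and vertical above 0.45 rad and horizontal distance between tray and hopper below 0.22 m and height (world z) of tray above 0.05 m).
2. all six caps lie in the hopper (x of cap1 in the frame of hopper between -0.08 and 0.08 m and y of cap1 in the frame of hopper between -0.105 and 0.105 m and z of cap1 in the frame of hopper between 0 and 0.118 m and x of cap2 in the frame of hopper between -0.08 and 0.08 m and y of cap2 in the frame of hopper between -0.105 and 0.105 m and z of cap2 in the frame of hopper between 0 and 0.118 m and x of cap3 in the frame of hopper between -0.08 and 0.08 m and y of cap3 in the frame of hopper between -0.105 and 0.105 m and z of cap3 in the frame of hopper between 0 and 0.118 m and x of cap4 in the frame of hopper between -0.08 and 0.08 m and y of cap4 in the frame of hopper between -0.105 and 0.105 m and z of cap4 in the frame of hopper between 0 and 0.118 m and x of cap5 in the frame of hopper between -0.08 and 0.08 m and y of cap5 in the frame of hopper between -0.105 and 0.105 m and z of cap5 in the frame of hopper between 0 and 0.118 m and x of cap6 in the frame of hopper between -0.08 and 0.08 m and y of cap6 in the frame of hopper between -0.105 and 0.105 m and z of cap6 in the frame of hopper between 0 and 0.118 m), for 0.2 s.
3. the empty tray stands upright on the bench (angle between tray's own z axis and vertical below 0.1 rad and height (world z) of tray below 0.01 m and linear speed of tray below 0.03 m/s), for 0.2 s.
At the end, for the whole second after the job is handed in: All six caps lie inside the hopper below its rim, the lid is snapped shut (joint under 0.025 rad), and the empty tray stands flat (within 0.1 rad, underside within 10 mm of bench height) and still on the bench (all of step 2 and value of joint lid below 0.025 rad and angle between tray's own z axis and vertical below 0.1 rad and height (world z) of tray between -0.01 and 0.01 m and linear speed of tray below 0.02 m/s); the robot touches nothing.
It fails at once if the lid is pushed with more than 45 N (contact force between any of the arm, the fingers and lid above 45 N).
It fails at once if the bottle is moved more than 30 mm or tipped over (distance of bottle from where it was at the start of the episode above 0.03 m or angle between bottle's own z axis and vertical above 0.4 rad).
It fails at once if the timer is moved more than 30 mm or tipped over (distance of timer from where it was at the start of the episode above 0.03 m or angle between timer's own z axis and vertical above 0.4 rad).
It fails at once if the mouse is moved more than 30 mm or tipped over (distance of mouse from where it was at the start of the episode above 0.03 m or angle between mouse's own z axis and vertical above 0.4 rad).
It also fails if it takes over 72 s, if anything falls off the work surface, if the arm or the gripper's body presses on something with over 40 N, if the wrist force passes 120 N, or if a joint passes its speed limit or range.

## Working session

There is one attempt and no reset: what is moved stays moved. The work goes in short steps, Python scripts to look and compute and a tool call to move; the robot and the scene stay as the last step left them, time stands still between calls to the robot, and variables do not carry over. Pictures are saved under pics/ and viewed, at most 10 in all, crops included, and the job is handed in when it is done.

Besides the shell and the picture viewer there is one more tool, called after ">>>" as name([rows], argument=value, ...), one row to a line, values as JSON. carry_out: Moves the arm, as the interface text tells. Its arguments: {"type":"object","properties":{"targets":{"type":"array"},"force":{"type":"number"}},"required":["targets"]}

```bash
ls; mkdir -p pics
python3 - <<'E'
from station import manip,cams
import cv2,numpy as np
for n in("scene","top"):
    im=cams.snapshot(n); cv2.imwrite(f"pics/{n}0.png",im[:,:,::-1]); i=cams.camera_info(n); print(n,np.round(i["K"],1).tolist(),np.round(i["T"],4).tolist())
s=manip.sense();print(s)
E
```

```text
pics
scene [[472.8, 0.0, 319.4], [0.0, 472.8, 238.0], [0.0, 0.0, 1.0]] [[-0.9574, -0.1909, 0.2168, 0.296], [-0.2887, 0.6618, -0.6919, 0.8654], [-0.0114, -0.725, -0.6887, 0.931], [0.0, 0.0, 0.0, 1.0]]
top [[472.9, 0.0, 325.1], [0.0, 472.9, 232.8], [0.0, 0.0, 1.0]] [[0.0216, -0.9955, 0.0922, 0.4465], [-0.9996, -0.0199, 0.0183, 0.0158], [-0.0164, -0.0925, -0.9956, 1.3551], [0.0, 0.0, 0.0, 1.0]]
{'t': 0.1, 'q': array([-1.30848895e+00,  5.28393192e-01,  1.43378329e+00,  1.38224681e-06,
        1.18138506e+00, -1.78521253e-01]), 'qd': array([-7.57012351e-04, -7.78517968e-04, -2.10905121e-03,  9.05552237e-05,
       -6.75808097e-04,  6.39739397e-04]), 'tau': array([ 3.80507572e-04, -4.43301630e+01, -1.78587109e+01, -2.16130402e-04,
        3.84597864e-03, -9.60136504e-06]), 'tcp_pos': array([ 0.26653561, -0.56464606,  0.24941624]), 'tool_rot': array([ 9.75806534e-01,  2.18633572e-01, -4.05908021e-05, -9.83608263e-04]), 'force': array([-0.10320698, -0.35540427, -0.49726692]), 'ft_torque': array([-0.05258734, -0.01842237,  0.00542184]), 'gripper_force': 0.0, 'finger_gap': 0.9961752394927924}
```

View pics/top0.png

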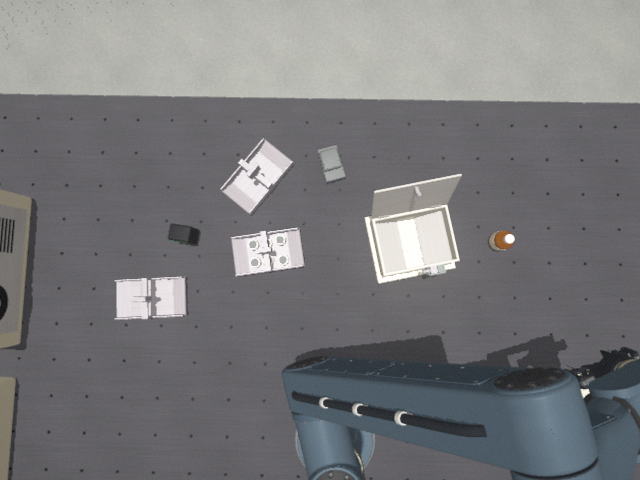

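View pics/scene0.png

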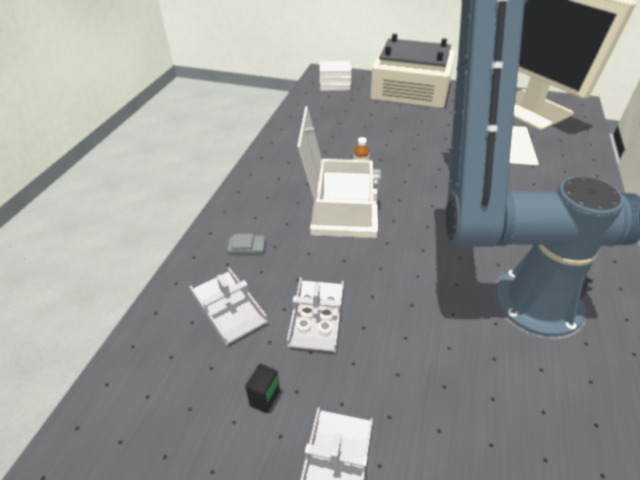

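Candidates for the tray: A, holding caps, at top pixel (268,253). B, empty, at (257,175). C, empty, at (151,298). A holds the caps and looks nearest to the base, which I'll check numerically. Bottle is at (503,240), timer at (183,233), mouse at (332,163). Next is a close crop and the measurements.

```bash
cat > h.py <<'E'
import numpy as np,cv2
from scipy.spatial.transform import Rotation as R
from station import manip,cams
def ray(n,uv,i=None):
    i=i or cams.camera_info(n);T=np.array(i["T"]);d=T[:3,:3]@np.linalg.inv(i["K"])@[uv[0],uv[1],1];return T[:3,3],d
def onz(n,uv,z,i=None):
    o,d=ray(n,uv,i);return o+d*(z-o[2])/d[2]
def proj(n,p,i=None):
    i=i or cams.camera_info(n);T=np.array(i["T"]);c=T[:3,:3].T@(np.array(p)-T[:3,3]);c=np.array(i["K"])@c;return c[:2]/c[2]
E
python3 - <<'E'
from h import *
im=cv2.imread("pics/top0.png")
g=im.min(axis=2)
for nm,(x0,y0,x1,y1) in dict(A=(225,220,312,285),B=(215,130,300,220),C=(105,268,195,328)).items():
    m=np.zeros_like(g);m[y0:y1,x0:x1]=(g[y0:y1,x0:x1]>120)*255
    p=cv2.findNonZero(m);r=cv2.minAreaRect(p);b=cv2.boxPoints(r)
    w=np.array([onz("top",q,.035) for q in b]);c=w.mean(0);print(nm,np.round(b).tolist(),c.round(3),np.hypot(*c[:2]).round(3),[np.linalg.norm(w[k]-w[k-1]).round(3) for k in(1,2)],np.degrees(np.arctan2(*(w[1]-w[0])[1::-1])).round(1),np.degrees(np.arctan2(*(w[2]-w[1])[1::-1])).round(1))
cv2.imwrite("pics/crop1.png",cv2.resize(im[130:300,210:470],None,fx=3,fy=3,interpolation=cv2.INTER_CUBIC))
for n,uv,z in(("bottle",(501,243),.0),("timer",(185,235),.04),("mouse",(332,163),.02)): print(n,onz("top",uv,z).round(3))
E
```

```text
A [[229.0, 235.0], [299.0, 225.0], [305.0, 266.0], [235.0, 276.0]] [0.515 0.202 0.035] 0.554 [np.float64(0.198), np.float64(0.116)] -80.5 -170.2
B [[216.0, 187.0], [260.0, 134.0], [293.0, 161.0], [249.0, 214.0]] [0.732 0.244 0.035] 0.772 [np.float64(0.197), np.float64(0.123)] -37.5 -128.9
C [[112.0, 279.0], [185.0, 276.0], [187.0, 317.0], [114.0, 321.0]] [0.376 0.526 0.035] 0.647 [np.float64(0.204), np.float64(0.114)] -85.8 -174.1
bottle [ 0.553 -0.462  0.   ]
timer [0.554 0.433 0.04 ]
mouse [0.772 0.025 0.02 ]
```

View pics/crop1.png

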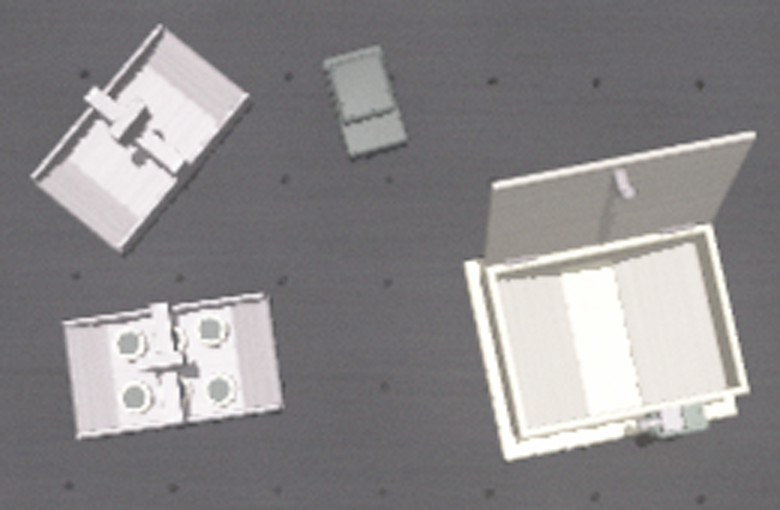

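Tray A at (268,253) holds all six caps: four clear, two under the arch. It is the nearest at 0.55 m, against 0.77 m for B and 0.65 m for C. The hopper's rim corners in the crop are (487,272), (712,226), (748,392), (522,438), and the lid's free edge runs (495,185) to (752,134).

```bash
cat > geo.py <<'E'
from h import *
c=lambda u,v:(210+u/3,130+v/3)
A=[onz("top",c(*p),.12) for p in((487,272),(712,226),(748,392),(522,438))]
H=np.mean(A,0);ang=lambda d:np.degrees(np.arctan2(d[1],d[0]))
hx=(A[0]-A[3]+A[1]-A[2]);hy=(A[0]-A[1]+A[3]-A[2])
hyaw=np.mean([ang(hx),ang(hy)-90])
E
python3 - <<'E'
from geo import *
print("hopper",H.round(4),ang(hx),ang(hy)-90,np.linalg.norm(hx)/2,np.linalg.norm(hy)/2)
X=np.array([np.cos(np.radians(hyaw)),np.sin(np.radians(hyaw)),0]);hg=H+X*.075
o,d=ray("top",c(623.5,159.5))
for s in np.linspace(.9,1.05,7)*(o[2]-.29)/-d[2]:
    p=o+d*s-hg;print("lid",ang((-(p@X),p[2],0)).round(1),np.hypot(p@X,p[2]).round(4))
T=[onz("top",c(*p),.035) for p in((62,322),(268,294),(284,410),(78,438))]
t=np.mean(T,0);print("tray",t.round(4),ang(T[0]-T[1])-90,ang(T[0]-T[3]),[np.linalg.norm(T[k]-T[k-1]).round(3) for k in(1,2)])
g=proj("top",[t[0],t[1],.108]);print("tab top crop px",(g-[210,130])*3)
s=manip.sense();r=R.from_quat(s["tool_rot"]);M=r.as_matrix()
print("tool x",M[:,0].round(3),"shift cm to above grip z.25",(100*M.T@(np.array([t[0],t[1],.25])-s["tcp_pos"])).round(1))
E
```

```text
hopper [ 0.5453 -0.1983  0.12  ] 12.263678119914832 12.720612358174037 0.14763658481028247 0.20039097002136635
lid 95.8 0.2779
lid 97.4 0.252
lid 99.3 0.2262
lid 101.7 0.2008
lid 104.9 0.1759
lid 109.0 0.1516
lid 114.7 0.1285
tray [0.5117 0.1999 0.035 ] 8.917889094960799 10.127155730079316 [np.float64(0.195), np.float64(0.109)]
tab top crop px [161.56076066 361.45524653]
tool x [0.904 0.427 0.   ] shift cm to above grip z.25 [ 54.8 -58.7   0.1]
```

>>> carry_out([
  [[28,-30,0,0,0,-74,8.5],[28,-30,0,0,0,-74,8.5],[28,-30,0,0,0,-74,8.5],[28,-30,0,0,0,-74,8.5],[28,-30,0,0,0,-74,8.5],[28,-30,0,0,0,-74,8.5],[28,-30,0,0,0,-74,8.5],[28,-30,0,0,0,-74,8.5],[28,-30,0,0,0,-74,8.5],[28,-30,0,0,0,-74,8.5],[28,-30,0,0,0,-74,8.5],[28,-30,0,0,0,-74,8.5]],
])

```text
t: 1.1
tcp_pos: [0.3919, -0.1721, 0.2502]
tool_rot: [0.646, 0.764, -0.0, -0.0]
force: [0.2, -0.6, -0.4]
finger_gap: 0.995
gripper_force: 0.0
```

```bash
cat > to.py <<'E'
from h import *
def to(p,yaw=None):  # shift (tool, cm) and turn to world point p, tool down with tool x at yaw deg
    s=manip.sense();r=R.from_quat(s["tool_rot"]);M=r.as_matrix()
    print("t",round(s["t"],2),"at",s["tcp_pos"].round(4),"F",np.round(s["force"],1),"gap",round(s["finger_gap"],3),"shift",(100*M.T@(np.array(p)-s["tcp_pos"])).round(2))
    if yaw is not None: print("turn",np.degrees((r.inv()*R.from_euler("ZX",[yaw,180],degrees=True)).as_rotvec()).round(2))
    print("q",s["q"].round(2))
E
python3 -c "
from to import *
to([.512,.2,.25],99.5)"
```

```text
t 1.1 at [ 0.3919 -0.1721  0.2502] F [ 0.2 -0.6 -0.4] gap 0.995 shift [3.470e+01 1.802e+01 3.000e-02]
turn [-0.03 -0.03  0.05]
q [-0.68  0.26  1.9  -0.    0.98 -0.84]
```

>>> carry_out([
  [[34.7,18,0,0,0,0,8.5],[34.7,18,0,0,0,0,8.5],[34.7,18,0,0,0,0,8.5],[34.7,18,0,0,0,0,8.5],[34.7,18,0,0,0,0,8.5],[34.7,18,0,0,0,0,8.5],[34.7,18,0,0,0,0,8.5],[34.7,18,0,0,0,0,8.5],[34.7,18,0,0,0,0,8.5],[34.7,18,0,0,0,0,8.5],[34.7,18,0,0,0,0,8.5],[34.7,18,0,0,0,0,8.5]],
])

```text
t: 2.1
tcp_pos: [0.5141, 0.1968, 0.2497]
tool_rot: [0.648, 0.762, -0.001, -0.0]
force: [0.1, -0.7, 0.2]
finger_gap: 0.995
gripper_force: 0.0
```

```bash
python3 -c "
from to import *
to([.512,.2,.091],99.5)
i=cams.camera_info('wrist');im=cams.snapshot('wrist');cv2.imwrite('pics/w1.png',im[:,:,::-1])
a=np.radians(9.5);X=np.array([np.cos(a),np.sin(a),0]);Y=np.array([-X[1],X[0],0]);c=np.array([.512,.2,.108])
print([proj('wrist',c+X*sx*.006+Y*sy*.02,i).round() for sx,sy in((1,1),(1,-1),(-1,-1),(-1,1))])
print(np.array(i['T']).round(3).tolist(),np.array(i['K']).round(1).tolist())"
```

```text
t 2.1 at [0.5141 0.1968 0.2497] F [ 0.1 -0.7  0.2] gap 0.995 shift [ 0.36 -0.14 15.87]
turn [-0.05  0.04 -0.25]
q [ 0.16  0.43  1.62 -0.    1.09  0.  ]
[array([320., 201.]), array([320., 250.]), array([305., 250.]), array([305., 201.])]
[[0.987, 0.155, 0.04, 0.505], [0.16, -0.951, -0.264, 0.262], [-0.003, 0.267, -0.964, 0.374], [0.0, 0.0, 0.0, 1.0]] [[344.9, 0.0, 315.1], [0.0, 344.9, 239.4], [0.0, 0.0, 1.0]]
```

View pics/w1.png

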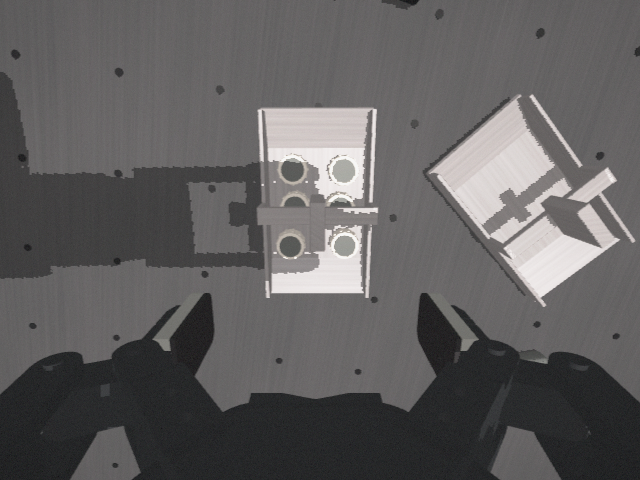

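The wrist view shows the tab at about (317,223), 4 px right of the prediction, which means 3–4 mm in tool y. All six caps are visible and the tray is square with the fingers.

>>> carry_out([
  [[0.4,0.2,6,0,0,0,8.5],[0.4,0.2,10,0,0,0,6],[0.4,0.2,13,0,0,0,6],[0.4,0.2,15,0,0,0,5],[0.4,0.2,15.8,0,0,0,4],[0.4,0.2,15.8,0,0,0,3],[0.4,0.2,15.8,0,0,0,2],[0.4,0.2,15.8,0,0,0,0],[0.4,0.2,15.8,0,0,0,0],[0.4,0.2,15.8,0,0,0,0],[0.4,0.2,15.8,0,0,0,0],[0.4,0.2,15.8,0,0,0,0]],
], force=100)

```text
t: 3.15
tcp_pos: [0.5161, 0.2012, 0.0939]
tool_rot: [0.648, 0.762, 0.001, 0.001]
force: [-0.4, -2.5, 6.0]
finger_gap: 0.125
gripper_force: 99.0
```

>>> carry_out([
  [[0,0,0,0,0,0,0],[0,0,0,0,0,0,0],[0,0,0,0,0,0,0]],
])

```text
t: 3.4
tcp_pos: [0.5161, 0.2012, 0.0939]
tool_rot: [0.648, 0.762, 0.001, 0.001]
force: [-1.6, -2.8, 6.4]
finger_gap: 0.125
gripper_force: 99.0
```

```bash
python3 -c "
from to import *
from geo import H,hyaw
a=np.radians(hyaw);X=np.array([np.cos(a),np.sin(a),0]);Y=np.array([-X[1],X[0],0])
# level start pose: lip (98 ahead of tab, 74 below) at y=+60, z=.165 ; tray x bias -8
P=H-X*.008+Y*(.06+.098);P[2]=.165+.074;print('pour start tcp',P.round(3))
to(P,90+hyaw)"
```

```text
pour start tcp [ 0.503 -0.046  0.239]
t 3.4 at [0.5161 0.2012 0.0939] F [-1.6 -2.8  6.4] gap 0.125 shift [-24.18  -5.2  -14.51]
turn [ 0.16  0.03 -3.22]
q [ 0.17  0.66  1.74 -0.    0.74  0.01]
```

>>> carry_out([
  [[0,0,-0.5,0,0,0,0],[0,0,-1.5,0,0,0,0],[0,0,-3,0,0,0,0],[0,0,-5,0,0,0,0],[0,0,-7,0,0,0,0],[0,0,-9,0,0,0,0],[0,0,-11,0,0,0,0],[-0.5,-0.1,-13,0,0,0,0],[-1.5,-0.3,-14.2,0,0,0,0],[-3,-0.6,-14.5,0,0,0,0],[-5,-1,-14.5,0,0,-1,0],[-7,-1.5,-14.5,0,0,-1,0]],
])

```text
t: 4.4
tcp_pos: [0.5111, 0.129, 0.2378]
tool_rot: [0.64, 0.768, 0.0, 0.0]
force: [0.2, -0.2, -4.6]
finger_gap: 0.128
gripper_force: 97.6
```

>>> carry_out([
  [[-2,-0.4,0,0,0,0,0],[-4,-0.8,0,0,0,0,0],[-6,-1.3,0,0,0,-1,0],[-8,-1.7,0,0,0,-1,0],[-10,-2.1,0,0,0,-2,0],[-12,-2.6,0,0,0,-2,0],[-14,-3,0,0,0,-2,0],[-15.5,-3.3,0,0,0,-2,0],[-16.5,-3.6,0,0,0,-2.2,0],[-17,-3.7,0,0,0,-2.2,0],[-17.2,-3.7,0,0,0,-2.2,0],[-17.2,-3.7,0,0,0,-2.2,0]],
])

```text
t: 5.4
tcp_pos: [0.5056, -0.046, 0.2373]
tool_rot: [0.626, 0.779, 0.0, -0.0]
force: [0.3, -0.2, -3.7]
finger_gap: 0.125
gripper_force: 97.6
```

```bash
python3 -c "
from to import *
to([.503,-.046,.239],102.5)
i=cams.camera_info('wrist');im=cams.snapshot('wrist');im2=cams.snapshot('scene')
cv2.imwrite('pics/b1.png',np.hstack([cv2.resize(im,(400,300)),cv2.resize(im2[100:400,150:550],(400,300))])[:,:,::-1])
# rotate about the lip point in tool frame: lip = (-9.8,0,7.4) cm ; tilt turn about tool y
L=np.array([-9.8,0,7.4])
s=manip.sense();M=R.from_quat(s['tool_rot'])
for a in(20,40,65):
    for sg in(1,-1):
        r=R.from_euler('y',sg*a,degrees=True);print(sg*a,(L-r.apply(L)).round(1),(M*r).as_matrix()[:,2].round(2))
"
```

```text
t 5.4 at [ 0.5056 -0.046   0.2373] F [ 0.3 -0.2 -3.7] gap 0.125 shift [ 0.06 -0.25 -0.17]
turn [-0.01 -0.03 -0.07]
q [-0.31  0.39  1.74  0.    1.02 -0.53]
20 [-3.1  0.  -2.9] [-0.07  0.33 -0.94]
-20 [1.9 0.  3.8] [ 0.07 -0.33 -0.94]
40 [-7.   0.  -4.6] [-0.14  0.63 -0.77]
-40 [2.5 0.  8. ] [ 0.14 -0.63 -0.77]
65 [-12.4   0.   -4.6] [-0.2   0.89 -0.42]
-65 [ 1.   0.  13.2] [ 0.2  -0.88 -0.42]
```

View pics/b1.png

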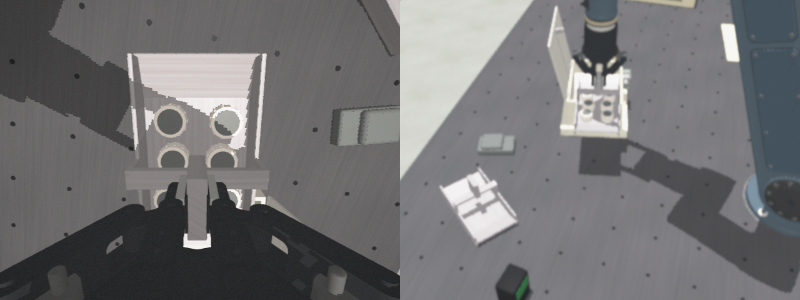

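Six caps are in the tray, and its lip is over the mouth. I'll tilt it about the lip.

>>> carry_out([
  [[-0.7,-0.2,-0.6,0,5,0,0],[-1.4,-0.2,-1.2,0,10,0,0],[-2.2,-0.2,-1.6,0,15,0,0],[-3.1,-0.2,-2.0,0,20,0,0],[-4.0,-0.2,-2.4,0,25,0,0],[-5.0,-0.2,-2.8,0,30,0,0],[-6.0,-0.2,-3.2,0,35,0,0],[-7.0,-0.2,-3.5,0,40,0,0],[-8.1,-0.2,-3.6,0,45,0,0],[-9.2,-0.2,-3.7,0,50,0,0],[-9.2,-0.2,-3.7,0,50,0,0],[-9.2,-0.2,-3.7,0,50,0,0]],
])

```text
t: 6.5
tcp_pos: [0.5241, -0.137, 0.2728]
tool_rot: [0.568, 0.707, 0.264, -0.329]
force: [0.6, -0.0, -3.0]
finger_gap: 0.124
gripper_force: 98.0
```

```bash
python3 -c "
from to import *
to([.503,-.046,.239])
im=cams.snapshot('top');im2=cams.snapshot('scene')
cv2.imwrite('pics/b2.png',np.hstack([cv2.resize(im[150:300,340:540],(400,300)),cv2.resize(im2[120:270,250:450],(400,300))])[:,:,::-1])
"
```

```text
t 6.5 at [ 0.5241 -0.137   0.2728] F [ 0.6 -0.  -3. ] gap 0.124 shift [ 3.42 -0.1   9.32]
q [-0.71  0.67  1.39  0.49  1.81 -0.99]
```

View pics/b2.png

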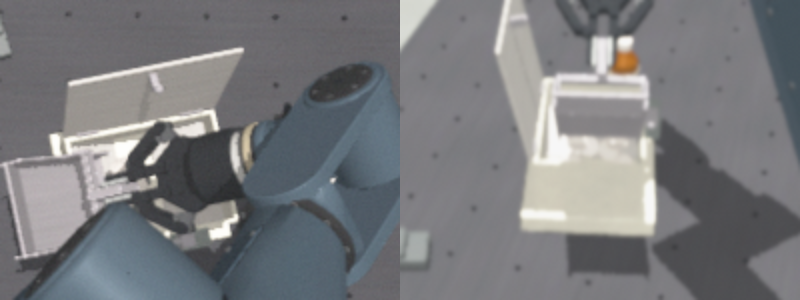

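The tray's upper half is already empty and caps are visible inside the hopper. I'll tilt a further 15° to clear any that are left.

>>> carry_out([
  [[-0.7,0,-0.8,0,5,0,0],[-1.4,0,-1.6,0,10,0,0],[-2.2,0,-2.3,0,15,0,0],[-2.2,0,-2.3,0,15,0,0],[-2.2,0,-2.3,0,15,0,0],[-2.2,0,-2.3,0,15,0,0],[-2.2,0,-2.3,0,15,0,0],[-2.2,0,-2.3,0,15,0,0]],
])

```text
t: 7.27
tcp_pos: [0.5306, -0.1662, 0.2737]
tool_rot: [0.528, 0.659, 0.336, -0.418]
force: [-0.1, -0.1, -3.3]
finger_gap: 0.125
gripper_force: 98.2
```

```bash
python3 -c "
from to import *
to([.503,-.046,.239],102.5)
im=cams.snapshot('wrist');im2=cams.snapshot('scene')
cv2.imwrite('pics/b3.png',np.hstack([cv2.resize(im,(400,300)),cv2.resize(im2[120:270,250:450],(400,300))])[:,:,::-1])
"
```

```text
t 7.27 at [ 0.5306 -0.1662  0.2737] F [-0.1 -0.1 -3.3] gap 0.125 shift [ 2.1  -0.09 12.63]
turn [ 4.000e-02 -6.486e+01  8.000e-02]
q [-0.77  0.8   1.29  0.59  2.04 -1.01]
```

View pics/b3.png

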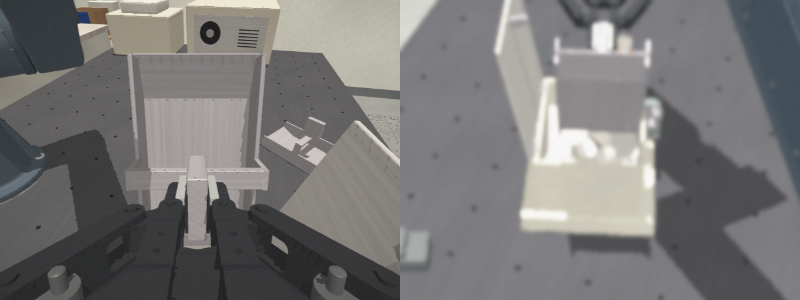

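The far half of the tray is empty. I'll level it along the same path, slightly higher, and then look inside.

>>> carry_out([
  [[1.4,0,0.5,0,-5,0,0],[2.7,0,1.0,0,-10,0,0],[4.3,0,1.5,0,-15,0,0],[4.7,0,2.5,0,-20,0,0],[5.1,0,4.6,0,-30,0,0],[5.1,0,4.6,0,-30,0,0],[5.1,0,7.8,0,-45,0,0],[5.1,0,7.8,0,-45,0,0],[4.5,0,10,0,-55,0,0],[3.7,0,11.9,0,-65,0,0],[3.7,0,11.9,0,-65,0,0],[3.7,0,11.9,0,-65,0,0]],
])

```text
t: 8.37
tcp_pos: [0.5001, -0.0417, 0.2556]
tool_rot: [0.624, 0.781, -0.001, -0.002]
force: [-0.2, 0.3, -2.6]
finger_gap: 0.122
gripper_force: 98.2
```

```bash
python3 -c "
from to import *
to([.516,.2,.25],99.5)
"
```

```text
t 8.37 at [ 0.5001 -0.0417  0.2556] F [-0.2  0.3 -2.6] gap 0.122 shift [23.22  6.9   0.58]
turn [-0.23 -0.13  3.29]
q [-0.31  0.36  1.73  0.    1.06 -0.53]
```

>>> carry_out([
  [[2,0.6,0,0,0,0,0],[5,1.5,0,0,0,1,0],[8,2.4,0,0,0,1,0],[11,3.3,0,0,0,2,0],[14,4.2,0,0,0,2,0],[17,5,0,0,0,3,0],[20,6,0,0,0,3,0],[22,6.6,0,0,0,3,0],[23.2,6.9,0,0,0,3.3,0],[23.2,6.9,0,0,0,3.3,0],[23.2,6.9,0,0,0,3.3,0]],
])

```text
t: 9.28
tcp_pos: [0.5213, 0.1944, 0.2556]
tool_rot: [0.648, 0.762, -0.0, -0.001]
force: [0.3, -0.6, -3.2]
finger_gap: 0.128
gripper_force: 98.2
```

```bash
python3 -c "
from to import *
to([.516,.2,.0945],99.5)
im=cams.snapshot('wrist');im2=cams.snapshot('scene');im3=cams.snapshot('top')
cv2.imwrite('pics/b4.png',np.vstack([np.hstack([cv2.resize(im,(400,300)),cv2.resize(im2[140:290,250:450],(400,300))]),np.hstack([cv2.resize(im3[180:300,340:500],(400,300)),cv2.resize(im3[120:330,180:460],(400,300))])])[:,:,::-1])
"
```

```text
t 9.28 at [0.5213 0.1944 0.2556] F [ 0.3 -0.6 -3.2] gap 0.128 shift [ 0.62 -0.41 16.11]
turn [-0.09 -0.07 -0.31]
q [ 0.16  0.43  1.6   0.    1.11 -0.01]
```

View pics/b4.png

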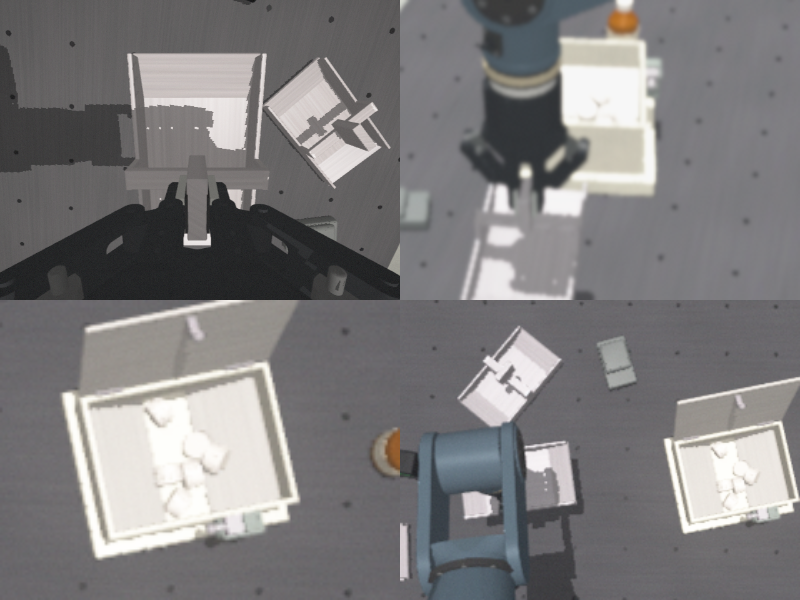

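All six caps lie in the hopper's trough (six shapes, around (160–215, 410–500) in the lower-left view), and the tray is empty. Now I'll set the tray down.

>>> carry_out([
  [[0.6,-0.4,3,0,0,0,0],[0.6,-0.4,6,0,0,0,0],[0.6,-0.4,9,0,0,0,0],[0.6,-0.4,12,0,0,0,0],[0.6,-0.4,14.5,0,0,0,0],[0.6,-0.4,15.5,0,0,0,0],[0.6,-0.4,16,0,0,0,0],[0.6,-0.4,16.2,0,0,0,0],[0.6,-0.4,16.2,0,0,0,0],[0.6,-0.4,16.2,0,0,0,0]],
])

```text
t: 10.27
tcp_pos: [0.5177, 0.1997, 0.0949]
tool_rot: [0.649, 0.761, 0.001, 0.001]
force: [0.2, 1.3, -3.3]
finger_gap: 0.128
gripper_force: 98.2
```

>>> carry_out([
  [[0,0,0,0,0,0,1.5],[0,0,0,0,0,0,3],[0,0,0,0,0,0,5],[0,0,0,0,0,0,5],[0,0,0,0,0,0,5],[0,0,0,0,0,0,5],[0,0,-2,0,0,0,5],[0,0,-5,0,0,0,5],[0,0,-9,0,0,0,5],[0,0,-13,0,0,0,5],[0,0,-17,0,0,0,2],[0,0,-21,0,0,0,0]],
])

```text
t: 11.27
tcp_pos: [0.5157, 0.1999, 0.3054]
tool_rot: [0.648, 0.761, -0.0, -0.0]
force: [1.3, 0.5, -0.2]
finger_gap: 0.313
gripper_force: 0.0
```

```bash
python3 -c "
from to import *
from geo import H,hyaw
a=np.radians(hyaw);X=np.array([np.cos(a),np.sin(a),0]);Z=np.array([0,0,1.])
hg=H+X*.075
print('hinge',hg.round(4),'X',X.round(3))
P=hg+X*.10;P[2]=.36;to(P,hyaw)
im=cams.snapshot('scene');cv2.imwrite('pics/b5.png',im[:,:,::-1])
"
```

```text
hinge [ 0.6186 -0.1821  0.12  ] X [0.976 0.216 0.   ]
t 11.27 at [0.5157 0.1999 0.3054] F [ 1.3  0.5 -0.2] gap 0.313 shift [-38.77  14.05  -5.47]
turn [-2.000e-02  2.000e-02  8.667e+01]
q [0.17 0.37 1.55 0.   1.23 0.01]
```

View pics/b5.png

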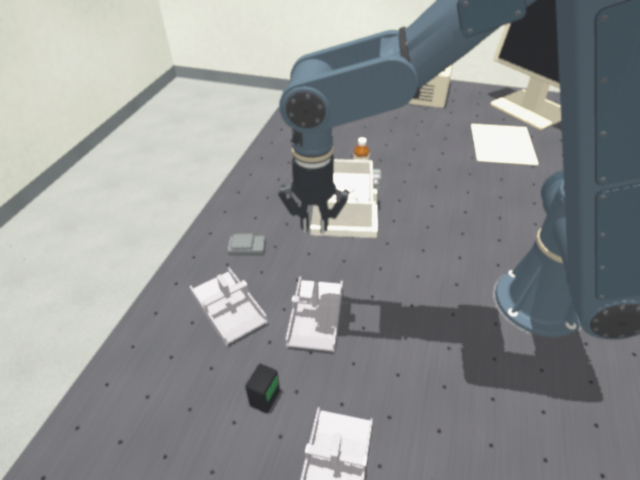

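The tray stands upright and empty at about (316,313), and the bystanders are untouched. Next I'll move the closed fingers to behind the lid.

>>> carry_out([
  [[-2,1,-4,0,0,0,0],[-5,3,-5.5,0,0,8,0],[-9,6,-5.5,0,0,15,0],[-13,9,-5.5,0,0,22,0],[-17,12,-5.5,0,0,29,0],[-20,12.6,-5.5,0,0,36,0],[-24,12.6,-5.5,0,0,43,0],[-28,12.6,-5.5,0,0,50,0],[-32,12.6,-5.5,0,0,57,0],[-35,12.6,-5.5,0,0,64,0],[-38.7,12.6,-5.5,0,0,71,0],[-38.7,12.6,-5.5,0,0,78,0]],
])

```text
t: 12.32
tcp_pos: [0.7025, -0.1706, 0.3568]
tool_rot: [0.984, 0.177, -0.001, 0.002]
force: [-0.4, -1.0, -0.2]
finger_gap: -0.001
gripper_force: 0.0
```

>>> carry_out([
  [[0,0,0,0,0,4,0],[0,0,0,0,0,8.7,0],[0,0,0,0,0,8.7,0]],
])

```text
t: 12.57
tcp_pos: [0.702, -0.1626, 0.3575]
tool_rot: [0.994, 0.107, -0.001, -0.0]
force: [0.4, 0.5, -0.1]
finger_gap: -0.003
gripper_force: 0.0
```

```bash
python3 -c "
from to import *
from geo import H,hyaw
a=np.radians(hyaw);X=np.array([np.cos(a),np.sin(a),0]);hg=H+X*.075
P=hg+X*.085;P[2]=.275;to(P,hyaw);print('rel hinge along X',X@(manip.sense()['tcp_pos']-hg))
i=cams.camera_info('top');im=cams.snapshot('top');im2=cams.snapshot('scene')
cv2.imwrite('pics/b6.png',np.hstack([cv2.resize(im[150:300,340:540],(400,300)),cv2.resize(im2[90:240,250:450],(400,300))])[:,:,::-1])
"
```

```text
t 12.57 at [ 0.702  -0.1626  0.3575] F [ 0.4  0.5 -0.1] gap -0.003 shift [-0.06  0.11  8.25]
turn [-0.05  0.06 -0.16]
q [-0.38  0.59  1.02  0.    1.53  0.97]
rel hinge along X 0.08572877762439929
```

>>> carry_out([
  [[0,0,3,0,0,0,0],[0,0,6,0,0,0,0],[0,0,7.9,0,0,0,0],[-0.8,0,7.9,0,0,0,0],[-1.6,0,7.9,0,0,0,0],[-2.4,0,7.9,0,0,0,0],[-3.2,0,7.9,0,0,0,0],[-4,0,7.9,0,0,0,0]],
])

```text
t: 13.33
tcp_pos: [0.6638, -0.1713, 0.2824]
tool_rot: [0.994, 0.109, 0.003, 0.001]
force: [1.2, 1.1, 1.0]
finger_gap: 0.003
gripper_force: 0.8
```

>>> carry_out([
  [[-0.8,0,0,0,0,0,0],[-1.6,0,0,0,0,0,0],[-2.4,0,0,0,0,0,0],[-2.8,0,0,0,0,0,0]],
])

```text
t: 13.67
tcp_pos: [0.6348, -0.1771, 0.28]
tool_rot: [0.994, 0.108, 0.0, 0.0]
force: [1.8, -0.0, 1.5]
finger_gap: 0.003
gripper_force: 0.7
```

```bash
cat > lid.py <<'E'
from to import *
from geo import H,hyaw
a=np.radians(hyaw);X=np.array([np.cos(a),np.sin(a),0]);Y=np.array([-X[1],X[0],0]);hg=H+X*.075
def rel():
    p=manip.sense()['tcp_pos']-hg;print('rel',(X@p).round(4),(Y@p).round(4),(p[2]+.12).round(4))
to(hg,hyaw);rel()
E
python3 lid.py; python3 -c "
from lid import *
im=cams.snapshot('top');im2=cams.snapshot('scene')
cv2.imwrite('pics/b7.png',np.hstack([cv2.resize(im[150:300,340:540],(400,300)),cv2.resize(im2[90:240,250:450],(400,300))])[:,:,::-1])"
```

```text
t 13.67 at [ 0.6348 -0.1771  0.28  ] F [ 1.8 -0.   1.5] gap 0.003 shift [-1.69  0.13 16.  ]
turn [ 0.02 -0.01 -0.06]
q [-0.44  0.55  1.31 -0.    1.29  0.91]
rel 0.0169 0.0014 0.28
t 13.67 at [ 0.6348 -0.1771  0.28  ] F [ 1.8 -0.   1.5] gap 0.003 shift [-1.69  0.13 16.  ]
turn [ 0.02 -0.01 -0.06]
q [-0.44  0.55  1.31 -0.    1.29  0.91]
rel 0.0169 0.0014 0.28
```

>>> carry_out([
  [[-0.9,0,0,0,0,0,0],[-1.9,0,0,0,0,0,0],[-2.8,0,0,0,0,0,0],[-3.7,0,0,0,0,0,0],[-4.6,0,0.3,0,0,0,0],[-5.5,0,0.6,0,0,0,0],[-6.4,0,0.9,0,0,0,0],[-7.2,0,1.2,0,0,0,0],[-8.1,0,1.7,0,0,0,0],[-9,0,2.2,0,0,0,0],[-9.8,0,2.6,0,0,0,0],[-10.6,0,3.1,0,0,0,0]],
])

```text
t: 14.77
tcp_pos: [0.5315, -0.1998, 0.2481]
tool_rot: [0.994, 0.108, -0.0, 0.0]
force: [0.1, 0.7, -0.6]
finger_gap: -0.003
gripper_force: 0.4
```

```bash
python3 lid.py
```

```text
t 14.77 at [ 0.5315 -0.1998  0.2481] F [ 0.1  0.7 -0.6] gap -0.003 shift [ 8.88  0.15 12.81]
turn [ 0.    0.   -0.04]
q [-0.56  0.45  1.58 -0.    1.11  0.8 ]
rel -0.0888 0.0016 0.2481
```

>>> carry_out([
  [[-0.8,0,1,0,0,0,0],[-1.7,0,2,0,0,0,0],[-2.5,0,3,0,0,0,0],[-3,0,4,0,0,0,0],[-3.4,0,4.8,0,0,0,0],[-3.8,0,5.6,0,0,0,0],[-4.1,0,6.4,0,0,0,0]],
])

```text
t: 15.35
tcp_pos: [0.4918, -0.2085, 0.1839]
tool_rot: [0.994, 0.108, -0.0, -0.0]
force: [0.1, -0.2, 0.1]
finger_gap: -0.0
gripper_force: 0.3
```

```bash
python3 -c "
from lid import *
im=cams.snapshot('top');im2=cams.snapshot('scene')
cv2.imwrite('pics/b8.png',np.hstack([cv2.resize(im[150:300,340:540],(400,300)),cv2.resize(im2[90:240,250:450],(400,300))])[:,:,::-1])"
```

```text
t 15.35 at [ 0.4918 -0.2085  0.1839] F [ 0.1 -0.2  0.1] gap -0.0 shift [12.95  0.16  6.38]
turn [-0.01  0.02 -0.04]
q [-0.61  0.5   1.73 -0.    0.92  0.74]
rel -0.1295 0.0017 0.1839
```

View pics/b8.png

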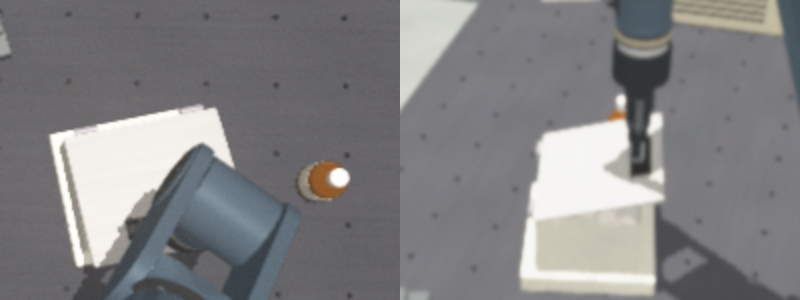

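The lid is nearly down with the fingertip on it. Now I'll press in small steps while watching the force.

>>> carry_out([
  [[-0.6,0,0.5,0,0,0,0],[-1.2,0,1,0,0,0,0],[-1.6,0,1.5,0,0,0,0],[-1.8,0,1.9,0,0,0,0],[-1.8,0,2.2,0,0,0,0],[-1.8,0,2.2,0,0,0,0]],
])

```text
t: 15.95
tcp_pos: [0.4742, -0.2122, 0.1618]
tool_rot: [0.994, 0.108, -0.001, -0.0]
force: [-0.5, 0.7, -0.0]
finger_gap: 0.001
gripper_force: 0.0
```

>>> carry_out([
  [[0,0,0.1,0,0,0,0],[0,0,0.2,0,0,0,0],[0,0,0.3,0,0,0,0],[0,0,0.4,0,0,0,0],[0,0,0.4,0,0,0,0]],
])

```text
t: 16.37
tcp_pos: [0.4747, -0.2124, 0.1592]
tool_rot: [0.994, 0.109, -0.0, 0.0]
force: [-2.2, 0.0, 5.4]
finger_gap: -0.0
gripper_force: 2.7
```

>>> carry_out([
  [[0,0,0.1,0,0,0,0],[0,0,0.2,0,0,0,0],[0,0,0.3,0,0,0,0],[0,0,0.3,0,0,0,0]],
])

```text
t: 16.7
tcp_pos: [0.4744, -0.2124, 0.1567]
tool_rot: [0.994, 0.109, -0.0, 0.0]
force: [-4.5, 0.4, 9.9]
finger_gap: -0.0
gripper_force: 4.8
```

>>> carry_out([
  [[0,0,0.1,0,0,0,0],[0,0,0.2,0,0,0,0],[0,0,0.3,0,0,0,0],[0,0,0.3,0,0,0,0]],
])

```text
t: 17.03
tcp_pos: [0.474, -0.2123, 0.1533]
tool_rot: [0.994, 0.109, -0.001, 0.0]
force: [-3.4, 0.1, 7.3]
finger_gap: 0.003
gripper_force: 3.2
```

>>> carry_out([
  [[0,0,0.1,0,0,0,0],[0,0,0.2,0,0,0,0],[0,0,0.3,0,0,0,0],[0,0,0.3,0,0,0,0]],
])

```text
t: 17.37
tcp_pos: [0.4751, -0.2123, 0.1493]
tool_rot: [0.994, 0.108, 0.0, 0.0]
force: [-0.2, -0.8, 0.3]
finger_gap: 0.0
gripper_force: 0.0
```

>>> carry_out([
  [[0,0,0.1,0,0,0,0],[0,0,0.2,0,0,0,0],[0,0,0.2,0,0,0,0]],
])

```text
t: 17.62
tcp_pos: [0.4748, -0.2122, 0.1471]
tool_rot: [0.994, 0.108, -0.0, -0.0]
force: [-0.0, 0.0, 0.1]
finger_gap: -0.0
gripper_force: 0.0
```

The force fell to zero, so the lid snapped down. I'll touch it gently to confirm its height.

>>> carry_out([
  [[0,0,0.1,0,0,0,0],[0,0,0.2,0,0,0,0],[0,0,0.3,0,0,0,0],[0,0,0.3,0,0,0,0]],
])

```text
t: 17.95
tcp_pos: [0.4749, -0.2124, 0.1459]
tool_rot: [0.994, 0.109, 0.0, 0.0]
force: [-2.4, 1.8, 9.9]
finger_gap: 0.002
gripper_force: 5.4
```

Contact came at z 0.146, which matches the fully shut height. I'll retreat and hand in.

>>> carry_out([
  [[0,0,-2,0,0,0,0],[0,0,-6,0,0,0,0],[0,0,-10,0,0,0,0],[0,0,-14,0,0,0,0],[0,0,-14,0,0,0,0],[0,0,-14,0,0,0,0]],
])

```text
t: 18.45
tcp_pos: [0.476, -0.2132, 0.2872]
tool_rot: [0.994, 0.109, 0.003, 0.002]
force: [-0.2, -0.0, -0.8]
finger_gap: 0.004
gripper_force: 0.0
```

```bash
python3 -c "
from station import *
s=manip.sense();print(s['tcp_pos'],s['force']);print(sign_off())"
```

```text
[ 0.47602673 -0.21316826  0.28717518] [-0.24083091 -0.03746346 -0.82017998]
the job is handed in; nothing more can be done
None
```

I handed the job in at about 18 s: all six caps are in the hopper, the empty tray stands upright on the bench, the lid is snapped shut (about 10 N was the most read while pressing), and the arm never went near the bottle, timer or mouse; sign-off returned no verdict.

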